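Slide the lidded wax pot to the free ring of the warming plate

TASK

On the candle maker's warming plate, take the low, wide lidded pot and slide it across the glass to the ring that is free, keeping it flat on the plate without lifting or tipping it. Leave it standing inside that ring, centred, and leave the tall can where it stands.

Things in the scene. Friction and masses are not known exactly. Their poses are not given: they have to be found in the camera images.
- low_pot_center (a point): Low, wide, lidded steel pot: 96 mm in diameter, body 42 mm high, about 0.4 kg, two ears reaching 62 mm from its axis along y; the lid is fixed. An upright black knob, a cylinder 26 mm across, stands at the middle of the lid, 48 to 85 mm above the pot's underside. This point is on the pot's axis, 21 mm above the underside (the knob's middle is 46 mm straight above it). z up.
- ring_free_center (a point): Centre of the free ring, on the glass top, 28 mm above the table. The fixed black warming plate (270 x 290 mm, flat and smooth) bears three equal thin pale printed rings, 120 mm inside, centres 150 mm apart in a triangle: the pot stands in one, the tall can in another, nothing in this one. A straight slide from the pot's ring to this one clears the can. z up.
- tall_can_center (a point): Tall, narrow steel can with a fixed lid and a black knob like the pot's, 72 mm in diameter, 143 mm high over the knob, with a strap handle reaching 62 mm from its axis. It stands loose in another ring and is left alone. This point is on its axis, 50 mm above its underside. z up.

How it is judged:
At the end, for the whole second after the job is handed in: The low pot stands upright, flat on the plate and at rest, its axis within 15 mm of the free ring's centre; the tall can is within 15 mm of where it stood (horizontal distance between low_pot_center and ring_free_center below 0.015 m and z of low_pot_center in the frame of ring_free_center below 0.024 m and angle between low_pot_center's own z axis and vertical below 0.05 rad and distance of tall_can_center from where it was at the start of the episode below 0.015 m and linear speed of low_pot below 0.02 m/s); the robot touches nothing.
It fails at once if the low pot is lifted or tipped: its centre rises 10 mm or more above its height when standing on the plate (z of low_pot_center in the frame of ring_free_center above 0.031 m).
It fails at once if the low pot is tipped by more than 15 degrees (angle between low_pot_center's own z axis and vertical above 0.26 rad).
It fails at once if the tall can is pushed away by 15 mm or more (distance of tall_can_center from where it was at the start of the episode above 0.015 m).
It also fails if it takes over 29 s, if anything falls off the work surface, if the arm or the gripper's body presses on something with over 40 N, if the wrist force passes 120 N, or if a joint passes its speed limit or range.

ROBOT

A 7-joint arm with a two-finger parallel gripper is mounted at the origin on a cart in front of the work surface, level with it; the furniture and walls round the work are solid. World frame = base frame: x ahead of the robot, y to its left, z up, the work surface at z = 0. Lengths are in m, angles in rad, forces in N, time in s.
With the tool pointing down it reaches from about 0.425 to 0.875 m from the base axis. Payload 4.7 kg.
Tool frame: the origin (TCP) lies between the finger pads; the fingertips stand ctrl.tip_reach ahead of it and the grasp point (between the pads) lies 5 mm behind it (ctrl.tip_reach is the distance from the TCP to the fingertips, in m); z points along the fingers, y is the direction in which the jaws open and shut (so a half turn about z gives the same grasp; the last joint's range is limited). The gripper opens to 87 mm and grips with 3 to 60 N. Pads are 19 mm wide; open, the fingers measure 117 mm over their backs; the gripper's body (75 mm by 190 mm) begins 51 mm behind the grasp point.
Start: joints at [1.13, 0.321, -0.07, 1.45, 0.023, 1.371, -0.057], TCP at [0.286, -0.584, 0.237] pointing down, gripper open.
Joint ranges: [-2.86, 2.86], [-0.3, 2.09], [-1.38, 1.24], [0.06, 2.45], [-1.56, 4.7], [0.09, 2.05], [-2.69, 2.69]. Speed limits (rad/s): [2.57, 2.57, 3.14, 3.14, 3.14, 3.14, 3.14].

INTERFACE

Orientations are given as a rotation vector (axis times angle).
In Python, from bench import ctrl gives the robot as it stands.
- The arm moves only by the shell command python3 -m handwheel 'ROWS' [FORCE]. ROWS is JSON, a list of rows, each a list of 7 numbers: the shift along the tool's x, y, z in mm, then the turn, a rotation vector about the tool's x, y, z in rad, then the gripper's target within -1 to 1 (shut at 1, half-way at 0, fully open at -1). In form: [[dx, dy, dz, ax, ay, az, grip], ...]. A call has 1 to 12 rows; each row is the pose to reach, as a shift and turn from the pose commanded when the call began, along the tool's axes at that moment; what a row does not reach only later rows make up. A row lasts 1/8 s, in which the tool goes at most 62.5 mm and 10.7 degrees, less where a joint would pass 70% of its speed; a pose out of reach is approached as far as the arm can. A call with a gripper value outside its range is refused whole. The fingers move at their own pace and stop on an object; FORCE is the grip in N (left out, the last holds). Time passes only in rows, so rows that repeat a pose let the fingers close. It gives the time, the measured TCP pose, the force and the opening at its end, in the units of the state.
- ctrl.get_state(): the state, without advancing time (a new reading comes with each control period).
- ctrl.get_image(name): name is "side" or "top" or "wrist"; returns the picture (480x640x3 uint8, red, green, blue); there is no depth.
- ctrl.camera_model(name): a dict with "mtx" (3x3 intrinsics, pixels), "xyz" and "orientation" of the camera in the world. Camera axes: x right, y up, looking along -z (the intrinsics and any distortion apply to the point x, -y, -z); pixel columns grow to the right and rows downward; lengths in m; the calibration is good to about 2 mm. A picture is of the moment at which its call begins: read the wrist's pose just before it. camera_model takes no time and is no camera call; for the wrist camera it gives the pose at the moment of the call.
- ctrl.close_job(): hands the job in, once; it reports no verdict.
The state is a dict: "time": time; "joint_positions": joint angles; "qd": joint speeds; "joint_torque": joint torques, N m; "position": TCP position; "tool_rot": TCP orientation; "ft_force": force on the tool from outside, world axes, zero at the start; "torque": the same for the moment, N m; "grip_width": opening from 0.0 (shut) to 1.0 (fully open).
Only numpy, scipy, OpenCV 4.12 (cv2) and the standard library are available. Lean on these libraries where they do the work, as an engineer would, in place of code of your own. Each camera call takes 0.05 s, during which the arm holds its last target.

## Working session

There is one attempt and no reset: what is moved stays moved. The work goes in short steps, Python scripts to look and compute and a shell command to move; the robot and the scene stay as the last step left them, time stands still between calls to the robot, and variables do not carry over. Pictures are saved under pics/ and viewed, and the job is handed in when it is done.

```bash
ls; mkdir -p pics; python3 - <<'E'
from bench import ctrl
import cv2
print(ctrl.get_state(), ctrl.tip_reach)
for n in ("top","side"):
    m=ctrl.camera_model(n); print(n,m)
    cv2.imwrite(f"pics/{n}0.png",ctrl.get_image(n)[:,:,::-1])
E
```

```text
pics
{'time': 0.0, 'joint_positions': array([ 1.13009825,  0.32183137, -0.07009558,  1.45170492,  0.02259576,
        1.37081781, -0.05690741]), 'qd': array([-4.40028819e-05,  2.46704505e-04,  6.44353831e-04, -4.44028429e-04,
       -2.42905519e-04, -4.32234886e-04,  9.01385115e-05]), 'joint_torque': array([ 4.76401544e-05, -4.91294682e+01, -4.03829115e-01, -3.12526989e+01,
       -6.36654929e-02,  4.36449295e-02,  1.87389969e-04]), 'position': array([ 0.28525406, -0.58345187,  0.23544114]), 'tool_rot': array([-3.05885258e+00, -7.07876602e-01,  8.41087198e-04]), 'ft_force': array([-0.42208231,  0.14418309, -0.69211474]), 'torque': array([-0.04709975, -0.01045896,  0.02251057]), 'grip_width': 0.9987885230483703} 0.014
top {'mtx': array([[477.49963866,   0.        , 324.85925629],
       [  0.        , 477.49963866, 238.1079758 ],
       [  0.        ,   0.        ,   1.        ]]), 'xyz': array([0.51339819, 0.24562606, 0.96150002]), 'orientation': array([ 0.04017622, -0.07522784, -1.59320152])}
side {'mtx': array([[551.29023841,   0.        , 316.3830707 ],
       [  0.        , 551.29023841, 241.6026675 ],
       [  0.        ,   0.        ,   1.        ]]), 'xyz': array([0.13421727, 0.85995556, 0.47188114]), 'orientation': array([ 0.39980253, -1.34858204, -2.19338172])}
```

View pics/top0.png

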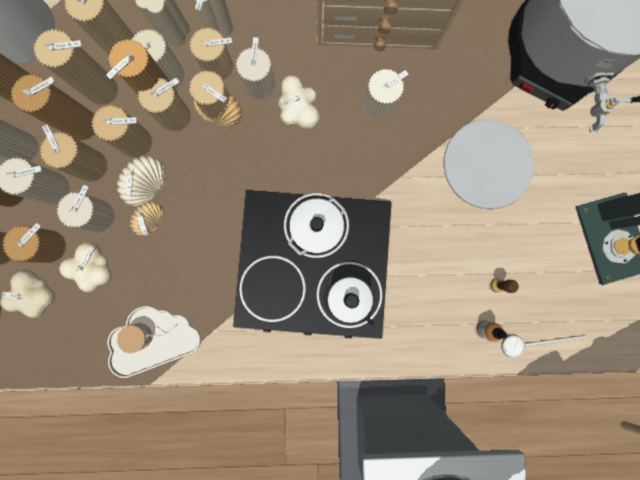

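View pics/side0.png

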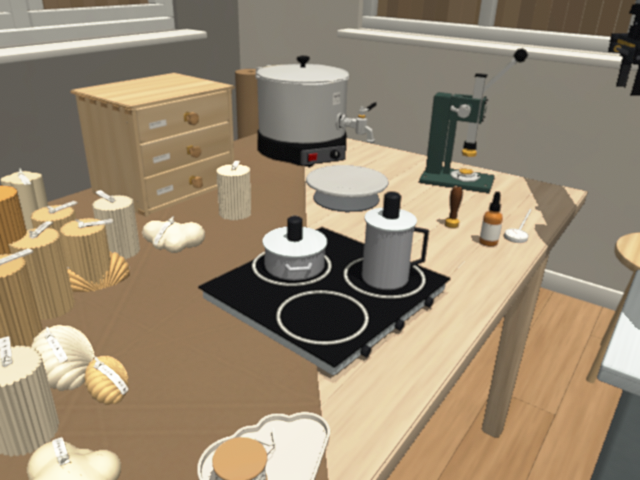

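The top view shows the pot's knob near (316,223), the can's knob near (350,300) and the empty ring near (272,289). The side view agrees: pot knob at (294,226), free ring at (322,316). Next I'll measure these.

```bash
cat > h.py <<'E'
import numpy as np, cv2
from scipy.spatial.transform import Rotation as R
from bench import ctrl
def ray(n,uv,m=None):
    m=m or ctrl.camera_model(n); K=m["mtx"]
    d=np.array([(uv[0]-K[0,2])/K[0,0],-(uv[1]-K[1,2])/K[1,1],-1.])
    return np.array(m["xyz"]),R.from_rotvec(m["orientation"]).apply(d)
def onz(n,uv,z,m=None):
    o,d=ray(n,uv,m); return o+d*(z-o[2])/d[2]
def tri(n1,a,n2,b):
    o1,d1=ray(n1,a);o2,d2=ray(n2,b)
    s=np.linalg.lstsq(np.c_[d1,-d2],o2-o1,rcond=None)[0]
    p,q=o1+s[0]*d1,o2+s[1]*d2
    return (p+q)/2,np.linalg.norm(p-q)
def blobs(mask,box,amin=20):
    x0,y0,x1,y1=box; k=np.zeros_like(mask);k[y0:y1,x0:x1]=mask[y0:y1,x0:x1]
    cs,_=cv2.findContours(k,cv2.RETR_EXTERNAL,cv2.CHAIN_APPROX_NONE)
    return [c for c in cs if cv2.contourArea(c)>=amin]
E
python3 - <<'E'
from h import *
I={n:cv2.imread(f"pics/{n}0.png") for n in("top","side")}
g={n:cv2.cvtColor(I[n],cv2.COLOR_BGR2GRAY) for n in I}
for n,box in(("top",(236,252,309,326)),("side",(270,286,374,346))):
    for c in blobs((g[n]>110).astype('uint8')*255,box,500):
        e=cv2.fitEllipse(c); print(n,"ring",e,onz(n,e[0],.028))
    # 
for n,box in(("top",(303,212,330,238)),("top",(337,287,366,314)),("side",(284,212,304,240)),("side",(382,190,404,216))):
    for c in blobs((g[n]<70).astype('uint8')*255,box,15):
        e=cv2.fitEllipse(c); print(n,"knob",e,cv2.boundingRect(c),onz(n,e[0],.113),onz(n,e[0],.171))
# pot & can rings/lid in top
for c in blobs((g["top"]>110).astype('uint8')*255,(270,185,385,330),60):
    print(cv2.fitEllipse(c),onz("top",cv2.fitEllipse(c)[0],.028))
for n,b in(("top",(270,180,400,340)),("side",(245,180,445,300))):
    x0,y0,x1,y1=b; s=I[n][y0:y1,x0:x1]; f=600/s.shape[0] if n=="top" else 4
    cv2.imwrite(f"pics/z_{n}.png",cv2.resize(s,None,fx=3.7,fy=3.7,interpolation=cv2.INTER_NEAREST))
E
```

```text
top ring ((271.9927673339844, 288.4907531738281), (65.58197784423828, 66.23234558105469), 46.90632629394531) [0.48592716 0.32899569 0.028     ]
side ring ((322.0750732421875, 316.94671630859375), (52.94576644897461, 91.38780212402344), 92.26294708251953) [0.48482051 0.33238248 0.028     ]
top knob ((316.4799499511719, 223.58135986328125), (11.201292991638184, 13.313334465026855), 7.540896415710449) (311, 217, 12, 14) [0.60177358 0.240328   0.113     ] [0.5957326  0.24069015 0.171     ]
top knob ((350.9369201660156, 299.9369201660156), (12.822793960571289, 14.194130897521973), 135.0) (344, 293, 15, 15) [0.46486088 0.18253765 0.113     ] [0.46817869 0.18685011 0.171     ]
side knob ((294.2477111816406, 227.97447204589844), (15.267729759216309, 26.054489135742188), 178.90936279296875) (287, 216, 15, 24) [0.58112929 0.27064166 0.113     ] [0.50890232 0.36588268 0.171     ]
side knob ((391.21453857421875, 204.32510375976562), (16.447460174560547, 26.079692840576172), 8.91120433807373) (383, 192, 17, 24) [0.50958718 0.10092423 0.113     ] [0.44892238 0.22359386 0.171     ]
((349.9084167480469, 299.6752014160156), (44.45872116088867, 44.99251937866211), 174.5145263671875) [0.46055433 0.17820548 0.028     ]
((349.09149169921875, 294.5025634765625), (63.58612060546875, 63.793861389160156), 160.55690002441406) [0.47058842 0.17951788 0.028     ]
((273.0950927734375, 288.4707336425781), (61.624855041503906, 63.44529342651367), 10.864455223083496) [0.48591305 0.32686051 0.028     ]
((322.13525390625, 215.02142333984375), (72.75035095214844, 117.68933868408203), 84.0958251953125) [0.62730469 0.22828976 0.028     ]
```

View pics/z_top.png

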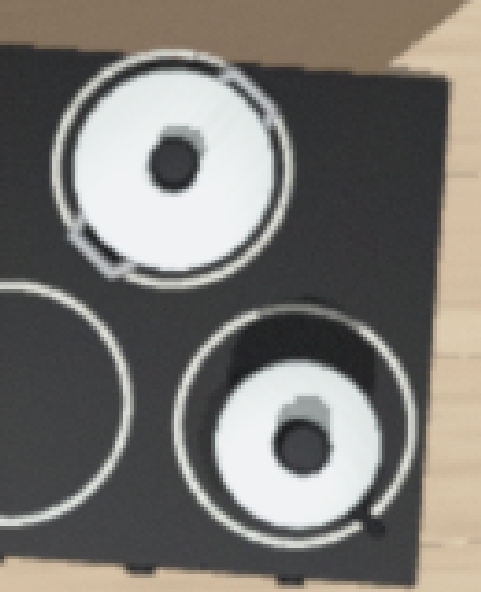

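View pics/z_side.png

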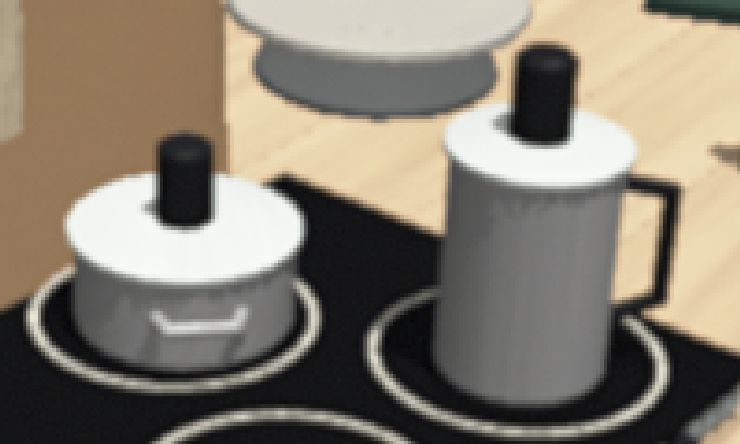

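```bash
cat >> h.py <<'E'
def shift(p):
    s=ctrl.get_state(); return R.from_rotvec(s["tool_rot"]).inv().apply(np.array(p)-s["position"])*1000
E
python3 - <<'E'
from h import *
print("pot mid", onz("side",(294.2,227.97),.095),onz("side",(294.2,217.5),.113), onz("top",(316.48,223.58),.111))
print(tri("top",(316.48,223.58),"side",(294.25,218.5)))
print("can",tri("top",(350.94,299.94),"side",(391.9,195)))
print("stand top",[onz("side",(482,75),z) for z in (.2,.25,.3)])
M=R.from_rotvec(ctrl.get_state()["tool_rot"]).as_matrix(); print(M.round(3))
p0=ctrl.get_state()["position"]
for p in ([.286,-.583,.32],[.40,-.2,.32],[.600,.241,.24],[.6,.241,.16]): print(shift(p).round(1))
E
```

```text
pot mid [0.60361293 0.24111742 0.095     ] [0.60372521 0.24113779 0.113     ] [0.60198433 0.24031536 0.111     ]
(array([0.60269877, 0.24084006, 0.11138134]), np.float64(0.0018286120801768706))
can (array([0.46780772, 0.18651843, 0.16804125]), np.float64(0.0004456612323171063))
stand top [array([ 0.6483029 , -0.65366463,  0.2       ]), array([ 0.55376055, -0.37530398,  0.25      ]), array([ 0.4592182 , -0.09694333,  0.3       ])]
[[ 0.898  0.439 -0.001]
 [ 0.439 -0.898  0.001]
 [-0.    -0.002 -1.   ]]
[  0.9  -0.3 -84.4]
[ 271.5 -294.3  -83.9]
[ 644.9 -602.5   -3.5]
[ 645.  -602.3   76.5]
```

```bash
python3 -m handwheel '[[10,-10,-50,0,0,0,-1],[50,-55,-84,0,0,0,-1],[95,-103,-84,0,0,0,-1],[139,-151,-84,0,0,0,-1],[183,-198,-84,0,0,-0.1,-1],[227,-246,-84,0,0,-0.2,-1],[271,-294,-84,0,0,-0.3,-1],[320,-333,-84,0,0,-0.4,-1],[368,-372,-84,0,0,-0.455,-1],[415,-411,-84,0,0,-0.455,-1],[462,-450,-84,0,0,-0.455,-1],[508,-488,-84,0,0,-0.455,-1]]' 15; python3 - <<'E'
from h import *
s=ctrl.get_state();print(s["time"],s["position"],s["tool_rot"],s["joint_positions"].round(2),shift([.602,.2405,.2]))
E
```

```text
time: 1.6
position: [0.5227, 0.0679, 0.3205]
tool_rot: [2.822, 1.379, 0.0]
ft_force: [-0.0, -1.1, -0.0]
grip_width: 0.999
1.6 [0.52270543 0.06787798 0.32046463] [2.82182550e+00 1.37902619e+00 9.49528827e-05] [ 0.52  0.07 -0.73  1.6   0.05  1.49 -0.88] [184.95197047 -43.59549798 120.37408115]
```

```bash
python3 -m handwheel '[[50,-10,10,0,0,0,-1],[100,-22,30,0,0,0,-1],[150,-34,60,0,0,0,-1],[172,-40,100,0,0,0,-1],[172,-40,120,0,0,0,-1],[172,-40,120,0,0,0,-1],[172,-40,120,0,0,0,-1]]'; python3 - <<'E'
from h import *
s=ctrl.get_state();print(s["time"],s["position"],s["tool_rot"],shift([.602,.2405,.099]))
for n in("top","wrist"):
    print(n,ctrl.camera_model(n)["xyz"]); cv2.imwrite(f"pics/{n}1.png",ctrl.get_image(n)[:,:,::-1])
E
```

```text
time: 2.48
position: [0.5973, 0.2252, 0.2022]
tool_rot: [2.822, 1.377, 0.003]
ft_force: [0.7, 0.2, -0.0]
grip_width: 1.003
2.475 [0.59730051 0.22524903 0.20218981] [2.82240872 1.37659932 0.00311705] [ 14.78893001  -5.90249035 103.19526147]
top [0.51339819 0.24562606 0.96150002]
wrist [0.63845593 0.27807133 0.35260637]
```

View pics/wrist1.png

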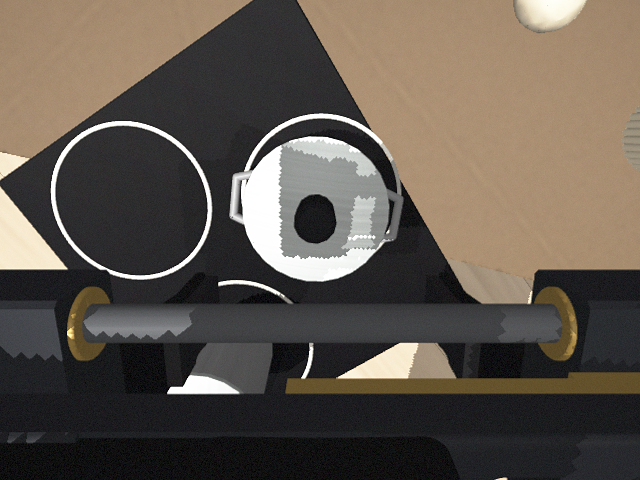

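The wrist view shows the pot's knob at about (315,218), the free ring at about (131,200) and the can low in the frame at about (230,370). I'll use this view to refine both positions.

```bash
python3 - <<'E'
from h import *
m=ctrl.camera_model("wrist"); g=cv2.cvtColor(cv2.imread("pics/wrist1.png"),cv2.COLOR_BGR2GRAY)
for c in blobs((g>150).astype('uint8')*255,(45,112,218,285),3000):
    e=cv2.fitEllipse(c); print("ring",e,onz("wrist",e[0],.028,m))
for c in blobs((g<45).astype('uint8')*255,(285,185,345,250),300):
    e=cv2.fitEllipse(c); print("knob",e,cv2.boundingRect(c),onz("wrist",e[0],.113,m),onz("wrist",e[0],.095,m))
x=(g<45)[190:246,290:342]; print("\n".join("".join("#" if v else "." for v in r) for r in x[::2]))
s=ctrl.get_state();print(s["position"],s["ft_force"],shift([.602,.2405,.099]))
E
```

```text
ring ((130.87599182128906, 199.61688232421875), (149.76275634765625, 167.90003967285156), 130.69644165039062) [0.48845493 0.33122517 0.028     ]
knob ((314.8887939453125, 218.92184448242188), (40.40087890625, 47.74973678588867), 3.423671007156372) (295, 195, 41, 48) [0.60569794 0.24185469 0.113     ] [0.60324262 0.23911968 0.095     ]
....................................................
....................................................
....................................................
..................##############....................
...............######################...............
............###########################.............
...........##############################...........
..........################################..........
.........##################################.........
........###################################.........
.......#####################################........
......######################################........
......#######################################.......
.....########################################.......
.....########################################.......
.....#########################################......
.....#########################################......
.....#########################################......
.....#########################################......
.....########################################.......
......######################################........
.......#####################################........
........##################################..........
.........###############################............
............##########################..............
...............####################.................
....................##########......................
....................................................
[0.5974013  0.22570251 0.20260681] [-0.10058397 -0.42459042  0.74455834] [ 14.28295034  -5.74490796 103.62180285]
```

```bash
python3 -m handwheel '[[8,-3,30,0,0,0,-1],[15,-5,60,0,0,0,-1],[15,-5,68,0,0,0,-1],[15,-5,68,0,0,0,-1],[15,-5,68,0,0,0,-1]]'; python3 - <<'E'
from h import *
s=ctrl.get_state();print(s["time"],s["position"],s["tool_rot"],s["ft_force"],shift([.603,.2405,.099]))
E
```

```text
time: 3.2
position: [0.6026, 0.2414, 0.1343]
tool_rot: [2.822, 1.379, 0.004]
ft_force: [0.2, -0.6, -0.4]
grip_width: 0.996
3.2 [0.60260297 0.2414031  0.13430744] [2.82195869 1.37906163 0.00395559] [ 0.22870302 -0.55375443 -0.41601131] [-0.5377823   0.80725288 35.30790148]
```

```bash
python3 -m handwheel '[[0,0,20,0,0,0,-1],[0,0,35,0,0,0,-1],[0,0,35,0,0,0,-1],[0,0,35,0,0,0,0.2],[0,0,35,0,0,0,0.5],[0,0,35,0,0,0,1],[0,0,35,0,0,0,1],[0,0,35,0,0,0,1],[0,0,35,0,0,0,1]]' 12; python3 - <<'E'
from h import *
s=ctrl.get_state();print(s["time"],s["position"],s["tool_rot"],s["ft_force"],s["grip_width"],shift([.487,.331,s["position"][2]]))
cv2.imwrite("pics/side2.png",ctrl.get_image("side")[:,:,::-1])
E
```

```text
time: 4.32
position: [0.6016, 0.2415, 0.0975]
tool_rot: [2.822, 1.38, -0.0]
ft_force: [-0.2, -0.5, 0.1]
grip_width: 0.406
4.325 [0.60162575 0.2414599  0.09752748] [ 2.82196245e+00  1.38037367e+00 -3.61595338e-05] [-0.16218121 -0.52535407  0.0525916 ] 0.40628119208167573 [ 3.21703038e-01 -1.45452362e+02 -1.31258990e-02]
```

View pics/side2.png

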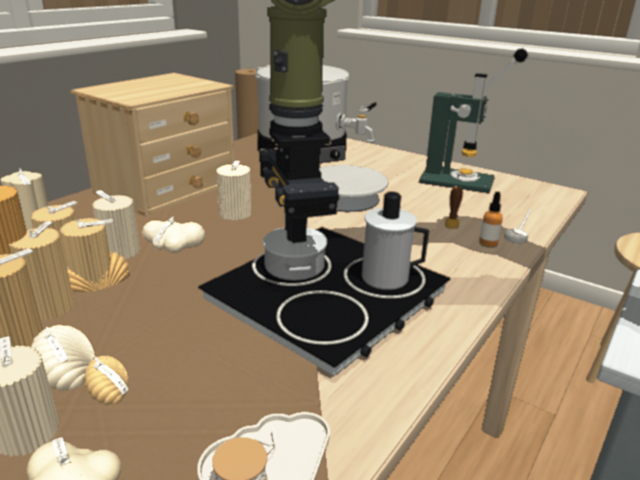

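The side view shows the fingers around the knob, with the pot still in its ring near (295,255) and the can untouched. An opening of 0.41 is still wider than the knob (about 0.30), so I'll keep closing.

```bash
python3 -m handwheel '[[0,0,0,0,0,0,1],[0,0,0,0,0,0,1],[0,0,0,0,0,0,1],[0,0,0,0,0,0,1]]' 15; python3 - <<'E'
from h import *
s=ctrl.get_state();print(s["time"],s["position"],s["tool_rot"],s["ft_force"],s["grip_width"],shift([.487,.331,s["position"][2]]))
E
```

```text
time: 4.88
position: [0.6021, 0.241, 0.0976]
tool_rot: [2.822, 1.379, 0.001]
ft_force: [2.8, -1.2, -0.9]
grip_width: 0.297
4.875 [0.60208731 0.24100777 0.09760064] [2.82177713e+00 1.37937415e+00 5.90985763e-04] [ 2.76554024 -1.23425219 -0.85593434] 0.2966633465438872 [ 3.19341661e-01 -1.46094403e+02 -1.18251852e-01]
```

```bash
python3 -m handwheel '[[0,-3,0,0,0,0,1],[0,-9,0,0,0,0,1],[0,-18,0,0,0,0,1],[0,-28,0,0,0,0,1],[0,-38,0,0,0,0,1],[0,-48,0,0,0,0,1],[0,-56,0,0,0,0,1],[0,-60,0,0,0,0,1],[0,-60,0,0,0,0,1]]'; python3 - <<'E'
from h import *
s=ctrl.get_state();print(s["time"],s["position"],s["tool_rot"],s["ft_force"],s["grip_width"],shift([.487,.331,.0976]))
cv2.imwrite("pics/side3.png",ctrl.get_image("side")[:,:,::-1])
E
```

```text
time: 6.0
position: [0.5534, 0.2791, 0.0976]
tool_rot: [-2.821, -1.381, 0.001]
ft_force: [0.1, -0.1, 1.6]
grip_width: 0.293
6.0 [0.55338451 0.27906659 0.09755884] [-2.82074376e+00 -1.38093534e+00  1.22591229e-03] [ 0.07715937 -0.12400001  1.60211218] 0.29271138449586104 [ 3.02954276e-01 -8.42845711e+01  6.02934289e-02]
```

View pics/side3.png

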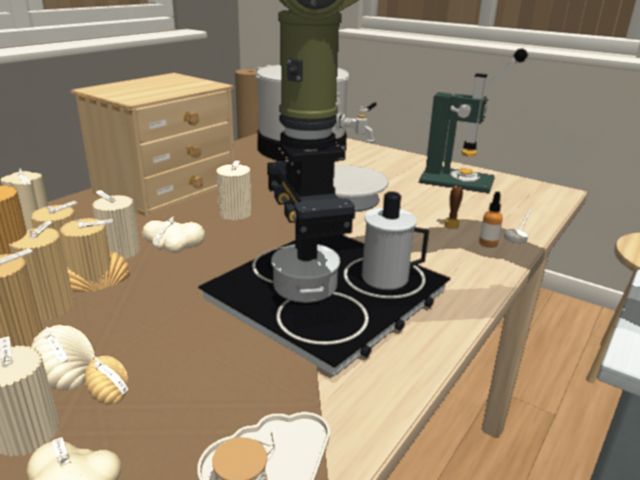

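The side view shows the pot flat, partway along the slide near (307,272), with the can unmoved. About 84 mm remains.

```bash
python3 -m handwheel '[[0,-3,0,0,0,0,1],[0,-10,0,0,0,0,1],[0,-20,0,0,0,0,1],[0,-31,0,0,0,0,1],[0,-42,0,0,0,0,1],[0,-53,0,0,0,0,1],[0,-64,0,0,0,0,1],[0,-74,0,0,0,0,1],[0,-81,0,0,0,0,1],[0,-84,0,0,0,0,1],[0,-84,0,0,0,0,1],[0,-84,0,0,0,0,1]]'; python3 - <<'E'
from h import *
s=ctrl.get_state();print(s["time"],s["position"],s["tool_rot"],s["ft_force"],s["grip_width"],shift([.487,.331,.0976]))
for n in("side","top"): cv2.imwrite(f"pics/{n}4.png",ctrl.get_image(n)[:,:,::-1])
E
```

```text
time: 7.55
position: [0.4874, 0.3303, 0.0975]
tool_rot: [-2.821, -1.38, 0.001]
ft_force: [0.1, -1.7, 4.5]
grip_width: 0.294
7.55 [0.48741831 0.33029603 0.09751853] [-2.82119508e+00 -1.38013920e+00  1.13593745e-03] [ 0.13031943 -1.65852202  4.47542676] 0.2940163601835712 [ 0.29899058 -0.7624185  -0.08068535]
```

View pics/side4.png

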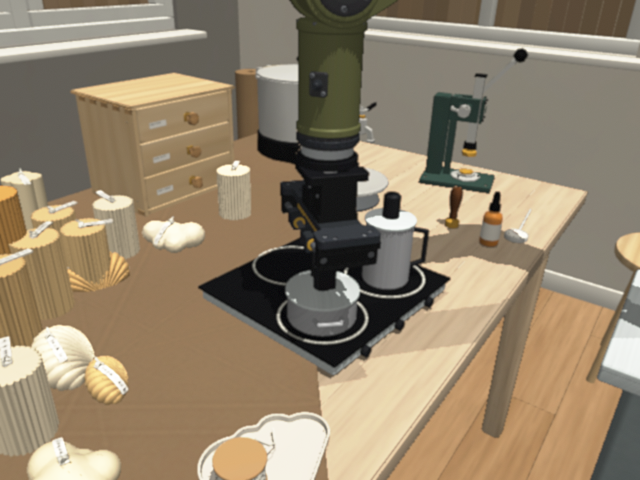

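View pics/top4.png

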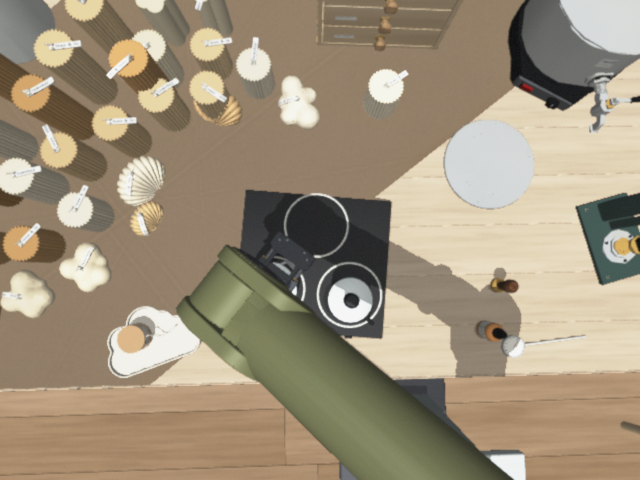

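The side view shows the pot standing inside the ring at about (322,305), and in the top view the can's knob is still at (350,300). Next I'll release and rise straight up.

```bash
python3 -m handwheel '[[0,0,0,0,0,0,0],[0,0,0,0,0,0,-1],[0,0,0,0,0,0,-1],[0,0,0,0,0,0,-1],[0,0,0,0,0,0,-1],[0,0,0,0,0,0,-1],[0,0,-10,0,0,0,-1],[0,0,-40,0,0,0,-1],[0,0,-80,0,0,0,-1],[0,0,-120,0,0,0,-1],[0,0,-150,0,0,0,-1],[0,0,-150,0,0,0,-1]]'; python3 - <<'E'
from h import *
s=ctrl.get_state();print(s["time"],s["position"],s["tool_rot"],s["ft_force"],s["grip_width"])
m=ctrl.camera_model("wrist")
for n in("wrist","side"): cv2.imwrite(f"pics/{n}5.png",ctrl.get_image(n)[:,:,::-1])
print(m["xyz"])
E
```

```text
time: 9.15
position: [0.489, 0.3312, 0.251]
tool_rot: [-2.822, -1.38, -0.009]
ft_force: [-0.6, 0.3, -0.7]
grip_width: 1.001
9.15 [0.48898251 0.3312131  0.25096023] [-2.82185103 -1.38045473 -0.00907464] [-0.62052906  0.26850741 -0.70758869] 1.001260920068359
[0.5295728  0.38347467 0.40122126]
```

View pics/wrist5.png

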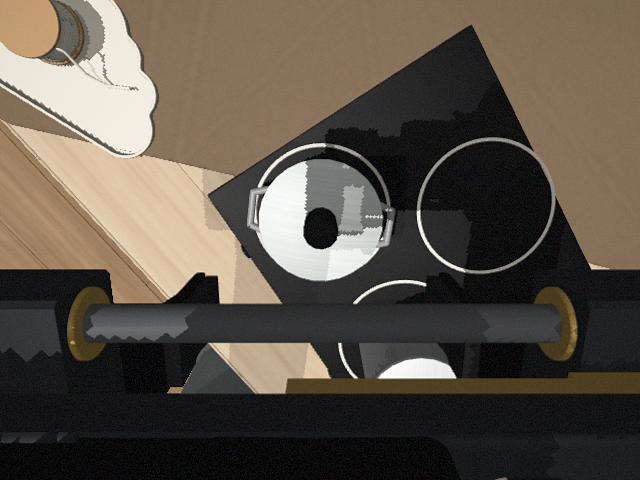

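View pics/side5.png

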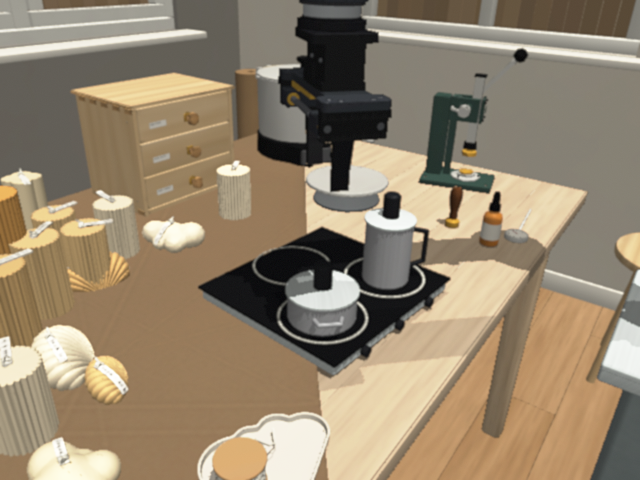

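The pot stands free and flat in the ring: knob at (322,275) in the side view and (320,229) in the wrist view. I'll check its centring in numbers.

```bash
python3 - <<'E'
from h import *
g=cv2.cvtColor(cv2.imread("pics/side5.png"),cv2.COLOR_BGR2GRAY)
for nm,box,z in(("pot",(308,255,338,290),.095),("can",(382,190,404,216),.155)):
    for c in blobs((g<70).astype('uint8')*255,box,50):
        e=cv2.fitEllipse(c); print(nm,e,cv2.boundingRect(c),onz("side",e[0],z))
m=ctrl.camera_model("wrist"); w=cv2.cvtColor(cv2.imread("pics/wrist5.png"),cv2.COLOR_BGR2GRAY)
for c in blobs((w<45).astype('uint8')*255,(295,195,345,262),300):
    e=cv2.fitEllipse(c); print("wrist pot",e,onz("wrist",e[0],.113,m),onz("wrist",e[0],.095,m))
print(ctrl.get_state()["qd"].round(3))
E
```

```text
pot ((322.19573974609375, 269.2906799316406), (29.258243560791016, 37.78992462158203), 0.5917618274688721) (308, 255, 30, 35) [0.49557957 0.31997969 0.095     ]
can ((391.194091796875, 204.3428955078125), (16.488595962524414, 26.07248878479004), 9.136302947998047) (383, 192, 17, 24) [0.46564965 0.18983074 0.155     ]
wrist pot ((320.4660949707031, 228.06927490234375), (33.223365783691406, 40.56908416748047), 178.48562622070312) [0.48863529 0.33140768 0.113     ] [0.48607107 0.32817624 0.095     ]
[-0.001  0.017  0.008  0.024  0.003 -0.    -0.001]
```

The side-view knob mask ran into the dark plate and filled its box, so that reading is void. I'll repeat the check with the bright lid.

```bash
python3 - <<'E'
from h import *
I=cv2.imread("pics/side5.png"); g=cv2.cvtColor(I,cv2.COLOR_BGR2GRAY)
# knob base on the lid and pot's bottom edge columns
for r in (283,285,287,289,291,300,310,318): print(r,g[r,282:364:3])
# body silhouette: bright connected part, widest extents
cols=[(r,np.where(g[r,280:366]>75)[0]) for r in (295,300,305)]
for r,c in cols: print(r,280+c.min(),280+c.max(),(560+c.min()+c.max())/2)
cv2.imwrite("pics/z5.png",cv2.resize(I[250:365,255:400],None,fx=5,fy=5,interpolation=cv2.INTER_NEAREST))
for p in ((.487,.331,.028),(.487,.331,.113),(.487,.331,.076)):
    m=ctrl.camera_model("side");q=R.from_rotvec(m["orientation"]).inv().apply(np.array(p)-m["xyz"]);K=m["mtx"]
    print(p,K[0,2]-K[0,0]*q[0]/q[2],K[1,2]+K[1,1]*q[1]/q[2])
E
```

```text
283 [ 93  82 114 106 106 107 111 108 106 108  98  18  20  20  20  19  34 213
 222 224 224 224 221 221 222 144  19  19]
285 [ 48  80 111 105 106 106 106 108 107 108  98  16  19  20  18  20  35 213
 223 225 225 226 223 222 223 205  28  20]
287 [ 12  66 108 106 107 107 107 109 107 108 102  26  20  19  16  17  51 223
 224 225 226 226 225 223 223 224  57  17]
289 [ 11  69 109 107 107 107 108 109 109 109 110  79  33  35  36  51 136 224
 224 226 227 226 227 224 225 225 152  42]
291 [  7  67 109 108 108 107 107 109 107 111 123 144 146 176 182 199 227 225
 225 225 228 227 229 226 225 225 174 158]
300 [ 10  42  77 137 219 226 226 227 228 229 230 230 227 226 224 228 224 228
 227 227 227 230 230 231 192  71  16  21]
310 [ 23  12  74  83  87  91  93  93  94 107 121 137 146 154 154 153 152 140
 121 105  98 102 116 115 108  41  19 175]
318 [  5  11  61  83  86  91  96 110 110 111 124 146 119 122 126 126 127 124
 124 127 175 119 118 112 106  24  19  23]
295 287 359 323.0
300 288 356 322.0
305 282 363 322.5
(0.487, 0.331, 0.028) 321.356335702571 315.93985612778073
(0.487, 0.331, 0.113) 323.1686062804341 262.82753429083743
(0.487, 0.331, 0.076) 322.35650036466626 286.6279707658399
```

View pics/z5.png

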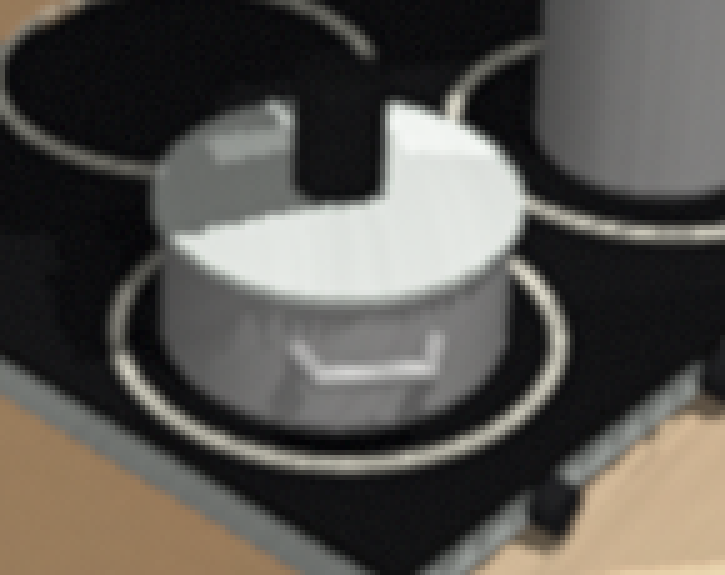

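The enlarged side view shows the pot flat inside the ring with nearly even gaps: the ring spans x 112–570 and the body 160–508. The pot's knob meets the lid near row 289 and its axis is at column 322, where the ring centre predicts 322.4.

```bash
python3 -c "
from bench import ctrl
s=ctrl.get_state();print(s['time'],s['ft_force']);print(ctrl.close_job())"
```

```text
9.25 [-0.30330495  1.08115718 -0.27555521]
the job is handed in; nothing more can be done
None
```

I gripped the pot by its knob at 15 N and slid it about 146 mm, flat on the glass, to the free ring. I then opened the gripper, rose 150 mm clear and handed the job in at 9.25 s; no verdict was reported.

- **Pot position:** the wrist view puts its axis at about (0.487, 0.330). The ring centre measured (0.486–0.488, 0.329–0.332), so they agree within about 2–3 mm.
- **Flatness:** the tool stayed at 0.0975 m throughout the slide. The side view shows the pot flat, with nearly even gaps to the ring, perhaps 1–2 mm off to one side.
- **Tall can:** its knob is at the same pixels in the side view as before, within 0.03 px.
- **Robot clear:** the wrist force was near zero after release, with the gripper fully open and away from everything.
- **Checks that failed or disagreed:** the side-view colour mask for the pot's knob merged with the dark plate after placing. I discarded that reading and used the pot's silhouette and the lid instead. Before the move, the views differed by 2–3 mm on where the pot and ring were.

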